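Snap the lid of the food box shut all the way round

ROBOT

A 7-joint arm with a two-finger parallel gripper is mounted at the origin on a cart in front of the work surface, level with it; the furniture and walls round the work are solid. World frame = base frame: x ahead of the robot, y to its left, z up, the work surface at z = 0. Lengths are in mm, angles in rad, forces in N, time in s.
With the tool pointing down it reaches from about 400 to 925 mm from the base axis. Payload 4.1 kg.
Tool frame: the origin (TCP) lies between the finger pads; the fingertips stand 17 mm ahead of it and the grasp point (between the pads) lies 2 mm behind it; y points along the fingers, x is the direction in which the jaws open and shut, and the axes are right-handed (so a half turn about y gives the same grasp; the last joint's range is limited). The gripper opens to 85 mm and grips with 20 to 120 N. Pads are 22 mm wide; open, the fingers measure 114 mm over their backs; the gripper's body (76 mm by 85 mm) begins 54 mm behind the grasp point. The pads swing forward as they close: fully open they stand 13 mm farther back than shut.
Start: joints at [-1.269, 0.398, 0.045, 1.537, -0.019, 1.207, -0.051], TCP at [253.583, 598.529, 248.347] pointing down, gripper open.
Joint ranges: [-2.82, 2.82], [-0.49, 2.23], [-1.37, 1.46], [0, 2.46], [-1.36, 4.5], [0.23, 2], [-2.94, 2.94]. Speed limits (rad/s): [2.57, 2.57, 3.14, 3.14, 3.14, 3.14, 3.14].

INTERFACE

Orientations are given as a rotation vector (axis times angle).
In Python, from workcell import arm gives the robot as it stands. The module is installed in compiled form; this text tells all that it offers.
- The arm moves only by the tool drive_tool, never from a script. Its argument "plan" is a list of rows, each an object of numbers: "tx", "ty", "tz": the shift along the tool's x, y, z in units of 50 mm (1.0 is 50 mm); "rx", "ry", "rz": the turn, a rotation vector about the tool's x, y, z in units of 6 degrees (1.0 is 6 degrees); "gripper": the closure, from 0 (fully open) to 1 (shut). In form: [{"tx": .., "ty": .., "tz": .., "rx": .., "ry": .., "rz": .., "gripper": ..}, ...]. A call has 1 to 10 rows; each row is the pose to reach, as a shift and turn from the pose commanded when the call began, along the tool's axes at that moment; what a row does not reach only later rows make up. A row lasts 1/10 s, in which the tool goes at most 50 mm and 8.59 degrees, less where a joint would pass 70% of its speed; a pose out of reach is approached as far as the arm can. A call with a gripper value outside its range is refused whole. The fingers move at their own pace and stop on an object; "force" is the grip in N (left out, the last holds). Time passes only in rows, so rows that repeat a pose let the fingers close. It gives the time, the measured TCP pose, the force and the opening at its end, in the units of the state.
- arm.sense(): the state, without advancing time (a new reading comes with each control period).
- arm.grab_frame(name): name is "scene" or "top" or "wrist"; returns a dict with "pixels" (400x640x3 uint8, red, green, blue), "z_map" (400x640 float32, mm along the optical axis (not along the pixel's ray), 0 where there is no reading), "intrinsics" (3x3 intrinsics, pixels), "world_from_camera" (4x4, takes a point from camera to world coordinates); the wrist camera has in their place "hand_eye" (4x4, takes a point from camera to tool coordinates, whose origin is the TCP and whose axes are the tool frame's). Camera axes: x right, y down, z forward; pixel columns grow to the right and rows downward; lengths in mm; the calibration is good to about 2 mm. The wrist camera is an equidistant fisheye: a pixel r from the principal point sees the ray r / f radians off the axis. A picture is of the moment at which its call begins: read the wrist's pose just before it.
- arm.job_done(): hands the job in, once; it reports no verdict.
The state is a dict: "t": time; "qpos": joint angles; "dq": joint speeds; "joint_torque": joint torques, N m; "tcp_pos": TCP position; "tool_rot": TCP orientation; "ft_force": force on the tool from outside, world axes, zero at the start; "torque": the same for the moment, N m; "finger_gap": finger opening in mm.
Only numpy, scipy, OpenCV 4.12 (cv2) and the standard library are available. Lean on these libraries where they do the work, as an engineer would, in place of code of your own. Each camera call takes 0.05 s, during which the arm holds its last target.

TASK

The press-shut lid has been laid loosely on the glass box of sliced peppers, with none of its four rim sections clipped. Press the lid's rim down with the fingertips, at the middle of each side, one side after another, until all four sections have clicked shut on the glass. Only press: do not lift the lid or the box, keep the box where it stands, and leave the things round it where they are.

Things in the scene. Friction and masses are not known exactly. Their poses are not given: they have to be found in the camera images.
- food_box: Clear glass food box, rounded corners, loose on the worktop, 0.85 kg; 132 mm along its x, 182 mm along its y, 70 mm high, walls 4 mm, a small rolled rim outside near the top; green pepper strips inside. Origin: centre of its underside; x points to its back side, y to its left side, z up; yaw within 0.4 rad of the robot's frame. A tall solid fridge flanks the worktop on the left.
- lid: Grey flexible plastic lid, 145 x 195 mm, lying loosely on the box, turned as it is. Its middle panel is recessed 12 mm; round it runs a rim channel 16 mm wide, slit at the corners into four sections, each hinged to the panel and closing by itself. Pressing the panel closes nothing; a corner meets two sections. Origin: centre of the panel, 67 mm above the worktop when loose, 60 mm when all is shut.
- front_rim (a point): Middle of the top of the lid's front rim section (165 x 16 mm), where a thumb would press; 64 mm from the box's centre towards its -x. About 80 mm above the worktop while open, 73 mm shut (74 mm while others are open). Pressed down, it resists with some 8 to 25 N over the first 2 to 4 mm, then clicks and drops on to the glass; let go sooner, it springs up again. Only its position matters.
- back_rim (a point): Middle of the top of the lid's back rim section (165 x 16 mm), where a thumb would press; 64 mm from the box's centre towards its +x. About 80 mm above the worktop while open, 73 mm shut (74 mm while others are open). Pressed down, it resists with some 8 to 25 N over the first 2 to 4 mm, then clicks and drops on to the glass; let go sooner, it springs up again. Only its position matters.
- left_rim (a point): Middle of the top of the lid's left rim section (115 x 16 mm), where a thumb would press; 89 mm from the box's centre towards its +y. About 80 mm above the worktop while open, 73 mm shut (74 mm while others are open). Pressed down, it resists with some 8 to 25 N over the first 2 to 4 mm, then clicks and drops on to the glass; let go sooner, it springs up again. Only its position matters.
- right_rim (a point): Middle of the top of the lid's right rim section (115 x 16 mm), where a thumb would press; 89 mm from the box's centre towards its -y. About 80 mm above the worktop while open, 73 mm shut (74 mm while others are open). Pressed down, it resists with some 8 to 25 N over the first 2 to 4 mm, then clicks and drops on to the glass; let go sooner, it springs up again. Only its position matters.
- tumbler: Clear drinking glass, 81 mm across, 93 mm high, left or right of the box; not to be moved. Origin: centre of its base.
- label_tape: Flat roll of pale paper tape, 100 mm across, 25 mm high, left of the box; not to be moved. Origin: centre of its underside.
- mug: Spotted white mug, 82 mm across and 91 mm high, with a handle, right of the box; not to be moved. Origin: near the centre of its base.
- honey_jar: Squat honey jar with a screw lid, 71 mm across, 86 mm high, left or right of the box; not to be moved. Origin: centre of its base.
- salt_shaker: Slim salt shaker, 44 mm across, 90 mm high, farther right of the box; not to be moved. Origin: centre of its base.
- marker: Marker pen lying on the worktop in front of the box, 135 mm long, 17 mm thick; not to be moved. Origin: centre of its underside.

How it is judged:
By the outcome, as a careful person would: the job done as asked, in the order asked, and still so for the second after the job is handed in, with the robot touching nothing.
It also fails if it takes over 45 s, if anything falls off the work surface, if the arm or the gripper's body presses on something with over 40 N, if the wrist force passes 120 N, or if a joint passes its speed limit or range.

## Working session

There is one attempt and no reset: what is moved stays moved. The work goes in short steps, Python scripts to look and compute and a tool call to move; the robot and the scene stay as the last step left them, time stands still between calls to the robot, and variables do not carry over. Pictures are saved under pics/ and viewed, and the job is handed in when it is done.

Besides the shell and the picture viewer there is one more tool, called after "Call:" as name(argument=value, ...), one argument or row to a line, values as JSON. drive_tool: Moves the arm, as the interface text tells. Its arguments: {"type":"object","properties":{"plan":{"type":"array","items":{"type":"object","properties":{"tx":{"type":"number"},"ty":{"type":"number"},"tz":{"type":"number"},"rx":{"type":"number"},"ry":{"type":"number"},"rz":{"type":"number"},"gripper":{"type":"number"}}}},"force":{"type":"number"}},"required":["plan"]}

```bash
mkdir -p pics; ls; python3 - <<'E'
from workcell import arm
import cv2,pickle
s=arm.sense()
print({k:s[k] for k in ('t','tcp_pos','tool_rot','ft_force','finger_gap')})
d={}
for n in('scene','top','wrist'):
    f=arm.grab_frame(n); d[n]=f
    cv2.imwrite(f'pics/{n}0.png',f['pixels'][:,:,::-1])
pickle.dump(d,open('f0.pkl','wb'))
E
```

```text
pics
{'t': 0.0, 'tcp_pos': array([253.34679643, 597.93388289, 247.25306241]), 'tool_rot': array([-1.37372777, -0.90805767,  0.91065436]), 'ft_force': array([-0.83509379, -0.35717923, -0.42986376]), 'finger_gap': 85.57859192024871}
```

View pics/scene0.png

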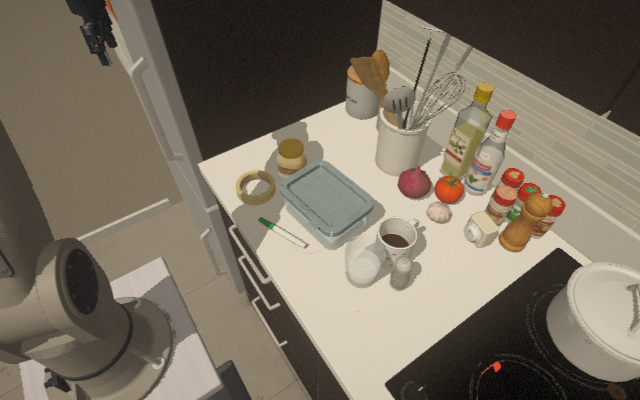

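View pics/top0.png

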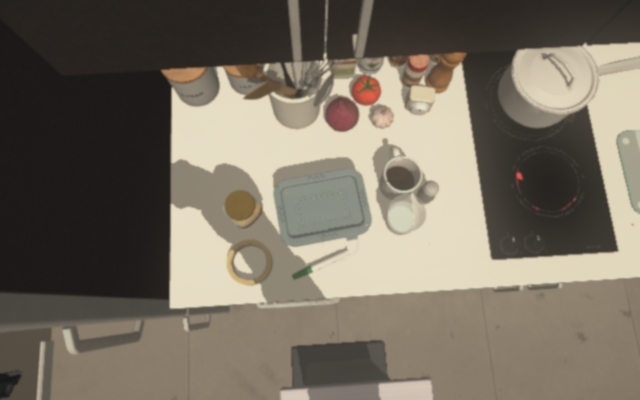

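View pics/wrist0.png

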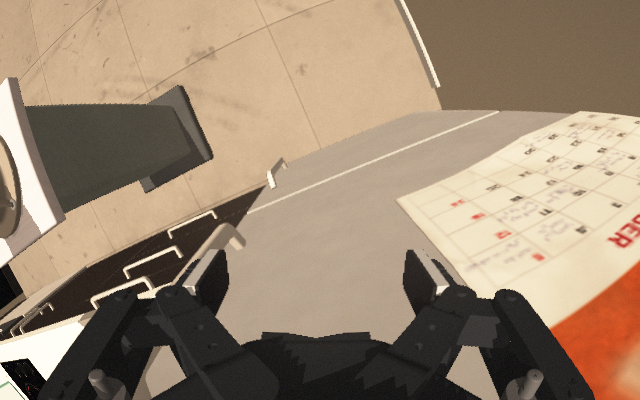

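```bash
python3 - <<'E'
import pickle,numpy as np
from scipy.spatial.transform import Rotation as R
print(R.from_rotvec([-1.37372777, -0.90805767,  0.91065436]).as_matrix().round(3))
d=pickle.load(open('f0.pkl','rb'))
for n in d: print(n,d[n]['intrinsics'],[d[n][k].round(3) for k in d[n] if k in('world_from_camera','hand_eye')])
E
```

```text
[[ 0.39  -0.001 -0.921]
 [ 0.921 -0.002  0.39 ]
 [-0.002 -1.    -0.   ]]
scene [[381.29323029   0.         317.10288149]
 [  0.         381.29323029 197.40338183]
 [  0.           0.           1.        ]] [array([[ 8.30000e-01, -4.31000e-01,  3.54000e-01,  1.92582e+02],
       [-5.58000e-01, -6.32000e-01,  5.38000e-01, -4.13121e+02],
       [-8.00000e-03, -6.44000e-01, -7.65000e-01,  7.33801e+02],
       [ 0.00000e+00,  0.00000e+00,  0.00000e+00,  1.00000e+00]])]
top [[458.95125373   0.         318.60759318]
 [  0.         458.95125373 197.58331176]
 [  0.           0.           1.        ]] [array([[-6.500000e-02, -9.710000e-01,  2.290000e-01,  3.140560e+02],
       [-9.980000e-01,  6.200000e-02, -2.000000e-02,  7.286500e+01],
       [ 6.000000e-03, -2.300000e-01, -9.730000e-01,  1.025268e+03],
       [ 0.000000e+00,  0.000000e+00,  0.000000e+00,  1.000000e+00]])]
wrist [[309.70691629   0.         315.48599934]
 [  0.         309.70691629 201.76490773]
 [  0.           0.           1.        ]] [array([[   1.   ,    0.   ,   -0.   ,   -0.274],
       [   0.   ,   -0.271,    0.963, -126.431],
       [   0.   ,   -0.963,   -0.271,   68.355],
       [   0.   ,    0.   ,    0.   ,    1.   ]])]
```

```bash
cat > h.py <<'E'
import numpy as np,cv2
def cloud(f):
    K=f['intrinsics'];z=f['z_map'].astype(float)
    v,u=np.mgrid[:z.shape[0],:z.shape[1]]
    P=np.stack([(u-K[0,2])/K[0,0]*z,(v-K[1,2])/K[1,1]*z,z],-1)
    T=f['world_from_camera'];W=P@T[:3,:3].T+T[:3,3]
    W[z==0]=np.nan
    return W
def proj(f,p):
    T=np.linalg.inv(f['world_from_camera']);K=f['intrinsics']
    c=np.atleast_2d(p)@T[:3,:3].T+T[:3,3]; q=c@K.T
    return q[:,:2]/q[:,2:]
E
python3 - <<'E'
import pickle;from h import *
d=pickle.load(open('f0.pkl','rb'))
Wt=cloud(d['top']);Ws=cloud(d['scene'])
for n,W,pts in(('top',Wt,[(322,206),(240,206),(250,262),(402,178),(401,217),(429,191),(320,260),(285,215),(365,200)]),('scene',Ws,[(325,200),(291,150),(255,187),(396,240),(363,262),(402,270),(285,233)])):
    for u,v in pts: print(n,u,v,W[v,u].round(0))
out=[]
for n,W in(('top',Wt),('scene',Ws)):
    c=W[206,322] if n=='top' else W[200,325]
    g=np.array([*c[:2]])
    m=(np.hypot(W[...,0]-g[0],W[...,1]-g[1])<125)&(W[...,2]>60)&(W[...,2]<88)
    m=m.astype(np.uint8); k,l,st,ce=cv2.connectedComponentsWithStats(m)
    lab=l[206,322] if n=='top' else l[200,325]
    print(n,lab,st[lab])
    mm=l==lab
    P=W[mm]; print(np.histogram(P[:,2],bins=range(60,90,2)))
    r=cv2.minAreaRect(P[:,:2].astype(np.float32)); print(r)
    cv2.imwrite(f'pics/m_{n}.png',cv2.resize(np.where(mm[...,None],d[n]['pixels'][...,::-1],0)[100:300,200:420],None,fx=3,fy=3))
E
```

```text
top 322 206 [520.  47.  70.]
top 240 206 [527. 218.  86.]
top 250 262 [418. 213.  -1.]
top 402 178 [ 580. -138.   35.]
top 401 217 [ 490. -124.   44.]
top 429 191 [ 534. -180.   88.]
top 320 260 [413.  57.  -0.]
top 285 215 [505. 126.  70.]
top 365 200 [524. -44.  81.]
scene 325 200 [511.  37.  70.]
scene 291 150 [526. 209.  84.]
scene 255 187 [420. 222.   1.]
scene 396 240 [ 594. -117.   30.]
scene 363 262 [ 494. -126.   43.]
scene 402 270 [ 530. -197.   79.]
scene 285 233 [406.  46.  15.]
top 1 [ 273  168   99   79 6072]
(array([   0,   26,  318, 1239, 1608,  597,   93,   49,  154,  588,  919,
        415,   62,    4]), array([60, 62, 64, 66, 68, 70, 72, 74, 76, 78, 80, 82, 84, 86, 88]))
((513.6209716796875, 46.93364715576172), (154.6216583251953, 194.51324462890625), 6.9285736083984375)
scene 1 [ 280  160   94   77 4397]
(array([   0,    4,  129, 1073, 1165,  265,  100,   81,  127,  519,  782,
        149,    3,    0]), array([60, 62, 64, 66, 68, 70, 72, 74, 76, 78, 80, 82, 84, 86, 88]))
((514.3439331054688, 45.23494338989258), (155.26028442382812, 195.9273223876953), 6.4317498207092285)
```

```bash
python3 - <<'E'
import pickle;from h import *
from scipy.optimize import minimize
d=pickle.load(open('f0.pkl','rb'))
def off(P,t):
    c,s=np.cos(t[2]),np.sin(t[2]);x,y=P[:,0]-t[0],P[:,1]-t[1]
    return np.c_[c*x+s*y,-s*x+c*y]
allP=[]
def cost(t,P):
    q=np.abs(off(P,t)); a=q-np.array([64.5,89.5])
    sd=np.where(a.max(1)>0, np.hypot(*np.maximum(a,0).T), a.max(1)) # distance to mid-rim rectangle
    return np.mean(np.minimum(np.abs(sd)-0,20)**2)
for n in('top','scene'):
    W=cloud(d[n]);m=(np.hypot(W[...,0]-514,W[...,1]-46)<125)&(W[...,2]>77)&(W[...,2]<85)
    P=W[m]; q=off(P,(514,46,.11)); P=P[(abs(q[:,0])<80)&(abs(q[:,1])<103)]
    allP.append(P)
    r=minimize(cost,(514,46,.11),args=(P,),method='Nelder-Mead');print(n,r.x,r.fun,len(P))
    q=off(P,r.x)
    for nm,s in(('F',q[:,0]<-55),('B',q[:,0]>55),('L',q[:,1]>80),('R',q[:,1]<-80)): print(nm,s.sum(),np.median(P[s,2]),np.median(q[s],axis=0))
t=(514,46.5,.117)
im=d['top']['pixels'][:,:,::-1].copy()
E0=np.array([[a*72.5,b*97.5] for a,b in((1,1),(1,-1),(-1,-1),(-1,1))])
E1=np.array([[a*64,b*0] for a,b in((1,1),(-1,1))]+[[0,89],[0,-89]])
c,s=np.cos(t[2]),np.sin(t[2]);Rm=np.array([[c,-s],[s,c]])
outs=[]
for n in('top','scene'):
    im=cv2.resize(d[n]['pixels'][:,:,::-1],None,fx=4,fy=4,interpolation=cv2.INTER_CUBIC)
    p=proj(d[n],np.c_[E0@Rm.T+t[:2],[80]*4]);cv2.polylines(im,[np.int32(p*4+2)],True,(0,0,255),1)
    for p in proj(d[n],np.c_[E1@Rm.T+t[:2],[80]*4]): cv2.circle(im,tuple(np.int32(p*4+2)),3,(0,255,0),-1)
    p=proj(d[n],[[t[0],t[1],70]])[0]*4; x,y=np.int32(p); cv2.imwrite(f'pics/fit_{n}.png',im[y-220:y+220,x-300:x+300])
print(E1@Rm.T+t[:2])
E
```

```text
top [5.17596853e+02 4.75188826e+01 1.14010995e-01] 27.019739791995963 2094
F 681 80.70967813935476 [-63.86327594  -4.90084667]
B 602 80.68259556962869 [63.80819652 -0.69941914]
L 443 80.68481164652258 [-0.49406781 88.25188567]
R 430 80.69117955826681 [ -1.35405041 -88.20761195]
scene [5.17496672e+02 4.48264878e+01 1.15386324e-01] 28.172091231694825 1529
F 502 80.37298113784885 [-64.02548062 -13.14494985]
B 421 80.41602977873526 [63.80637839 -6.16770106]
L 288 80.43543322239907 [-2.11144379 87.62591874]
R 351 80.32997108069469 [ -2.48619586 -88.7328885 ]
[[577.56245148  53.97092782]
 [450.43754852  39.02907218]
 [503.610741   134.89153408]
 [524.389259   -41.89153408]]
```

View pics/fit_top.png

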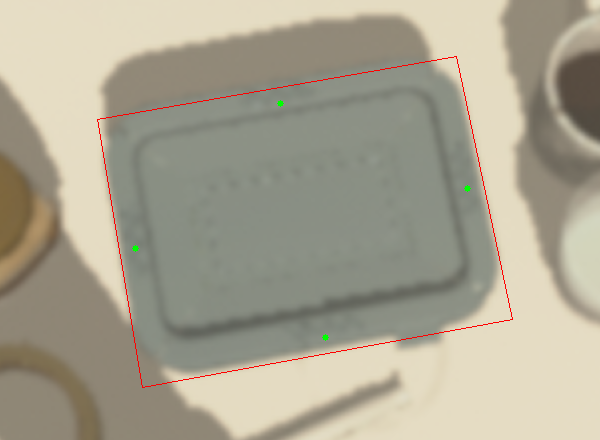

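View pics/fit_scene.png

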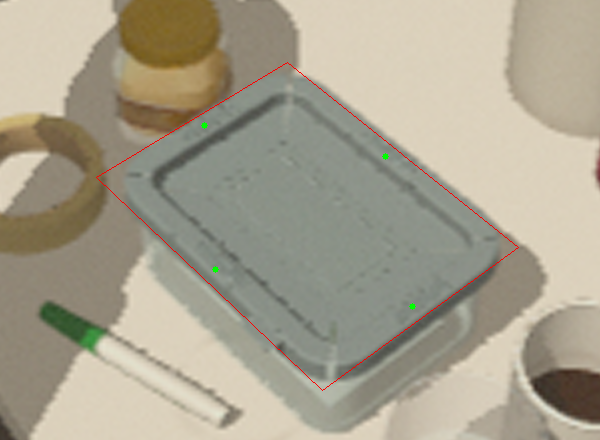

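```bash
python3 - <<'E'
import pickle;from h import *
from scipy.spatial.transform import Rotation as R
d=pickle.load(open('f0.pkl','rb'));f=d['wrist'];K=f['intrinsics'];z=f['z_map'].astype(float)
v,u=np.mgrid[:400,:640];dx=u-K[0,2];dy=v-K[1,2];r=np.hypot(dx,dy);th=r/K[0,0]
s=np.tan(th)/np.maximum(r,1e-6)*z
P=np.stack([dx*s,dy*s,z],-1);T=f['hand_eye'];P=P@T[:3,:3].T+T[:3,3]
P=P@R.from_rotvec([-1.37372777,-0.90805767,0.91065436]).as_matrix().T+np.array([253.3,597.9,247.3])
for a,b in((450,180),(380,150),(600,200),(320,250),(320,310),(560,350),(230,240),(280,170),(200,215),(150,260)):print(a,b,P[b,a].round(0),z[b,a])
Ws=cloud(d['scene'])
for a,b in((150,80),(200,150),(215,200),(230,60),(235,230),(140,40)):print('s',a,b,Ws[b,a].round(0))
E
```

```text
450 180 [304. 734.  65.] 313.9938049316406
380 150 [ 312.  728. -307.] 673.8925170898438
600 200 [305. 792. 226.] 152.41949462890625
320 250 [310. 578.  94.] 304.27001953125
320 310 [310. 577. 194.] 207.97900390625
560 350 [269. 666. 326.] 60.87290573120117
230 240 [291. 458.   3.] 400.01165771484375
280 170 [ 312.  434. -706.] 1090.470703125
200 215 [ 319.  164. -529.] 950.267578125
150 260 [ 348.   46. -334.] 783.1798706054688
s 150 80 [310. 522. 196.]
s 200 150 [350. 398.  32.]
s 215 200 [ 348.  409. -188.]
s 230 60 [481. 392. 256.]
s 235 230 [ 351.  278. -201.]
s 140 40 [310. 437. 336.]
```

```bash
python3 - <<'E'
import pickle;from h import *
d=pickle.load(open('f0.pkl','rb'));W=cloud(d['scene'])
for v in (50,60,65,70,80,100,120,140,160,175): print(v,[(u,*W[v,u].round(0).astype(int)) for u in range(130,196,5) if 200<W[v,u][0]<300 and W[v,u][1]<700])
im=d['scene']['pixels'][:,:,::-1][0:220,60:260];cv2.imwrite('pics/fr.png',cv2.resize(im,None,fx=2.7,fy=2.7))
E
```

```text
50 []
60 [(140, np.int64(298), np.int64(456), np.int64(285))]
65 [(135, np.int64(284), np.int64(457), np.int64(277)), (140, np.int64(293), np.int64(453), np.int64(276))]
70 [(130, np.int64(271), np.int64(463), np.int64(267)), (135, np.int64(279), np.int64(451), np.int64(270)), (140, np.int64(289), np.int64(453), np.int64(265))]
80 [(135, np.int64(271), np.int64(453), np.int64(246)), (140, np.int64(281), np.int64(452), np.int64(243))]
100 [(145, np.int64(274), np.int64(452), np.int64(191)), (150, np.int64(285), np.int64(455), np.int64(185))]
120 [(150, np.int64(267), np.int64(454), np.int64(134)), (155, np.int64(278), np.int64(454), np.int64(129))]
140 [(160, np.int64(270), np.int64(453), np.int64(67)), (165, np.int64(282), np.int64(454), np.int64(61))]
160 [(175, np.int64(286), np.int64(453), np.int64(-15)), (180, np.int64(299), np.int64(453), np.int64(-22))]
175 []
```

View pics/fr.png

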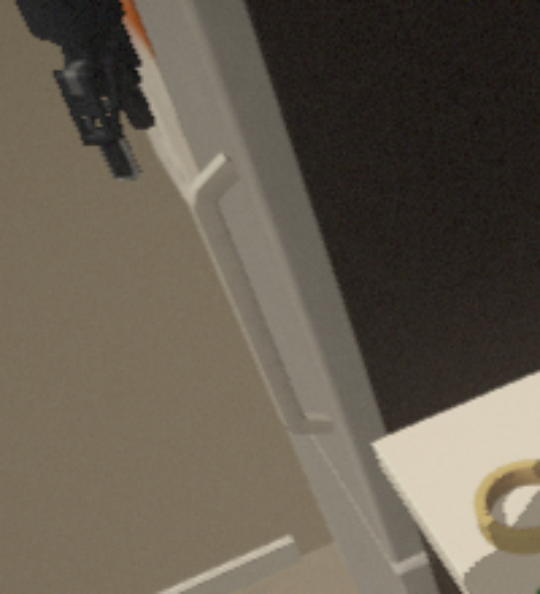

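Call:
drive_tool(
  plan=[
    {"tx":-0.24,"ty":-0.6,"tz":0.55,"gripper":1},
    {"tx":-0.47,"ty":-1.2,"tz":1.1,"gripper":1},
    {"tx":-1.39,"ty":-1.2,"tz":0.72,"gripper":1},
    {"tx":-2.31,"ty":-1.2,"tz":0.33,"gripper":1},
    {"tx":-3.23,"ty":-1.2,"tz":-0.06,"gripper":1},
    {"tx":-4.15,"ty":-1.2,"tz":-0.45,"gripper":1},
    {"tx":-4.76,"ty":-1.2,"tz":-1.58,"gripper":1},
    {"tx":-4.76,"ty":-1.2,"tz":-1.58,"gripper":1},
  ],
  force=40,
)

```text
schema error: expected keys tx, ty, tz, rx, ry, rz, gripper
```

Call:
drive_tool(
  plan=[
    {"tx":-0.24,"ty":-0.6,"tz":0.55,"rx":0,"ry":0,"rz":0,"gripper":1},
    {"tx":-0.47,"ty":-1.2,"tz":1.1,"rx":0,"ry":0,"rz":0,"gripper":1},
    {"tx":-1.39,"ty":-1.2,"tz":0.72,"rx":0,"ry":0,"rz":0,"gripper":1},
    {"tx":-2.31,"ty":-1.2,"tz":0.33,"rx":0,"ry":0,"rz":0,"gripper":1},
    {"tx":-3.23,"ty":-1.2,"tz":-0.06,"rx":0,"ry":0,"rz":0,"gripper":1},
    {"tx":-4.15,"ty":-1.2,"tz":-0.45,"rx":0,"ry":0,"rz":0,"gripper":1},
    {"tx":-4.76,"ty":-1.2,"tz":-1.58,"rx":0,"ry":0,"rz":0,"gripper":1},
    {"tx":-4.76,"ty":-1.2,"tz":-1.58,"rx":0,"ry":0,"rz":0,"gripper":1},
  ],
  force=40,
)

```text
t: 0.95
tcp_pos: [236.0, 343.9, 308.4]
tool_rot: [-1.376, -0.905, 0.904]
ft_force: [0.5, -0.4, 0.1]
finger_gap: -0.1
```

Call:
drive_tool(
  plan=[
    {"tx":-0.43,"ty":0,"tz":-0.88,"rx":0,"ry":-0.5,"rz":0,"gripper":1},
    {"tx":-0.86,"ty":0,"tz":-1.76,"rx":0,"ry":-1,"rz":0,"gripper":1},
    {"tx":-1.5,"ty":0,"tz":-2.7,"rx":0,"ry":-2,"rz":0,"gripper":1},
    {"tx":-2.2,"ty":0,"tz":-3.7,"rx":0,"ry":-3,"rz":0,"gripper":1},
    {"tx":-2.85,"ty":0,"tz":-4.77,"rx":0,"ry":-4,"rz":0,"gripper":1},
    {"tx":-3.4,"ty":0.5,"tz":-5.6,"rx":0,"ry":-4.9,"rz":0,"gripper":1},
    {"tx":-3.92,"ty":1.2,"tz":-6.39,"rx":0,"ry":-4.9,"rz":0,"gripper":1},
    {"tx":-3.92,"ty":2.0,"tz":-6.39,"rx":0,"ry":-4.9,"rz":0,"gripper":1},
    {"tx":-3.92,"ty":2.97,"tz":-6.39,"rx":0,"ry":-4.9,"rz":0,"gripper":1},
    {"tx":-3.92,"ty":2.97,"tz":-6.39,"rx":0,"ry":-4.9,"rz":0,"gripper":1},
  ],
)

```text
t: 1.95
tcp_pos: [449.1, 41.6, 156.0]
tool_rot: [-1.153, -1.283, 1.294]
ft_force: [-0.3, 0.1, -0.7]
finger_gap: -0.5
```

```bash
cat > to.py <<'E'
import sys,numpy as np
from workcell import arm
from scipy.spatial.transform import Rotation as R
s=arm.sense();M=R.from_rotvec(s['tool_rot']).as_matrix();p=np.array(s['tcp_pos'])
print(s['t'],p.round(1),np.array(s['ft_force']).round(1));print(M.round(3))
for nm,q in dict(F=(453.9,38.9),B=(581.1,53.5),L=(507.3,134.6),R=(527.7,-42.2)).items():
    print(nm,(M.T@(np.r_[q,p[2]]-p)/50).round(3))
E
python3 to.py; python3 - <<'E'
from workcell import arm
import cv2
for n in('wrist','scene','top'):
    cv2.imwrite(f'pics/{n}1.png',arm.grab_frame(n)['pixels'][:,:,::-1])
E
```

```text
1.95 [449.1  41.6 156. ] [-0.3  0.1 -0.7]
[[-0.109 -0.006 -0.994]
 [ 0.994 -0.003 -0.109]
 [-0.003 -1.     0.006]]
F [-0.064 -0.    -0.089]
B [-0.051 -0.016 -2.65 ]
L [ 1.722 -0.013 -1.36 ]
R [-1.837 -0.003 -1.379]
```

View pics/wrist1.png

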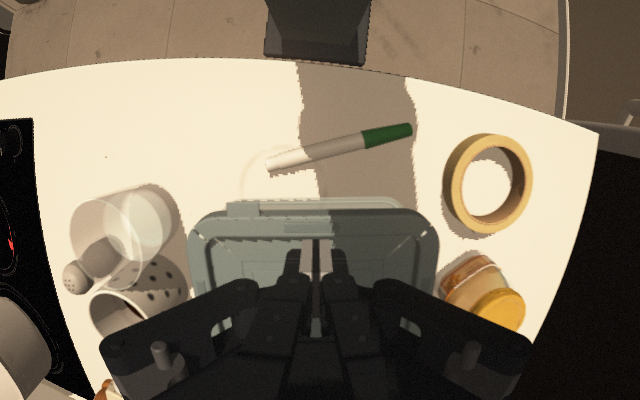

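View pics/scene1.png

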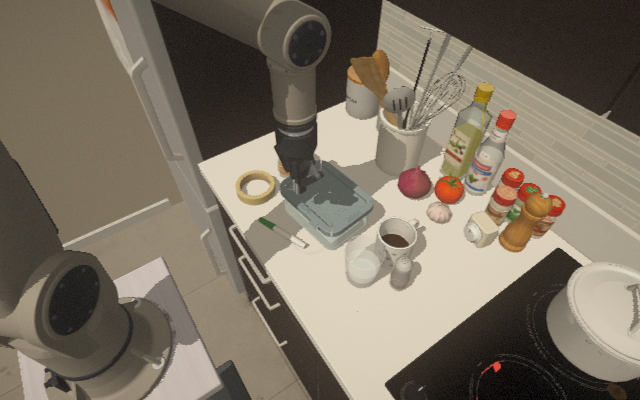

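Call:
drive_tool(
  plan=[
    {"tx":-0.06,"ty":0.4,"tz":-0.09,"rx":0,"ry":0,"rz":0,"gripper":1},
    {"tx":-0.06,"ty":0.8,"tz":-0.09,"rx":0,"ry":0,"rz":0,"gripper":1},
    {"tx":-0.06,"ty":1.08,"tz":-0.09,"rx":0,"ry":0,"rz":0,"gripper":1},
    {"tx":-0.06,"ty":1.08,"tz":-0.09,"rx":0,"ry":0,"rz":0,"gripper":1},
  ],
)

```text
t: 2.5
tcp_pos: [456.1, 41.9, 106.0]
tool_rot: [-1.153, -1.292, 1.292]
ft_force: [-0.5, -0.4, -0.1]
finger_gap: 0.1
```

```bash
python3 to.py; python3 - <<'E'
from workcell import arm
import cv2
im=arm.grab_frame('wrist')['pixels'][:,:,::-1][180:360,160:460]
cv2.imwrite('pics/w2.png',cv2.resize(im,None,fx=2.6,fy=2.6,interpolation=cv2.INTER_CUBIC))
E
```

```text
2.5 [456.1  41.9 106. ] [-0.5 -0.4 -0.1]
[[-0.114 -0.    -0.994]
 [ 0.994  0.    -0.114]
 [ 0.    -1.     0.   ]]
F [-0.055 -0.     0.051]
B [-5.30e-02 -1.00e-03 -2.51e+00]
L [ 1.726  0.    -1.228]
R [-1.834e+00 -1.000e-03 -1.231e+00]
```

View pics/w2.png

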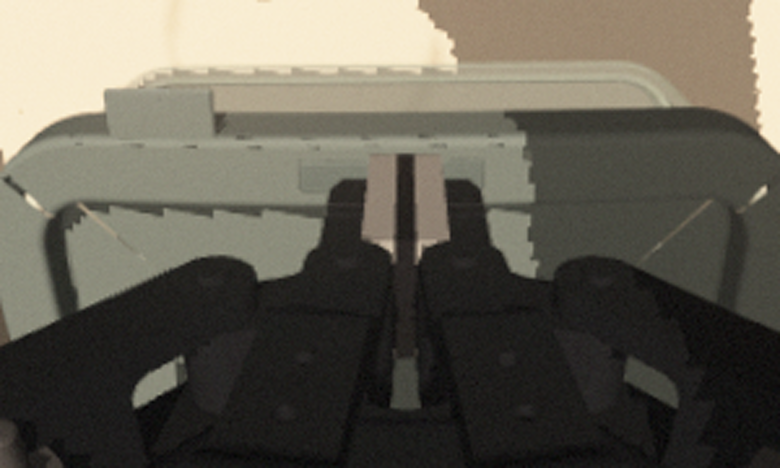

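Call:
drive_tool(
  plan=[
    {"tx":-0.05,"ty":0.1,"tz":0.04,"rx":0,"ry":0,"rz":0,"gripper":1},
    {"tx":-0.05,"ty":0.14,"tz":0.04,"rx":0,"ry":0,"rz":0,"gripper":1},
    {"tx":-0.05,"ty":0.18,"tz":0.04,"rx":0,"ry":0,"rz":0,"gripper":1},
    {"tx":-0.05,"ty":0.2,"tz":0.04,"rx":0,"ry":0,"rz":0,"gripper":1},
    {"tx":-0.05,"ty":0.2,"tz":0.04,"rx":0,"ry":0,"rz":0,"gripper":1},
  ],
)

```text
t: 3.05
tcp_pos: [454.6, 38.4, 97.1]
tool_rot: [-1.153, -1.292, 1.29]
ft_force: [-4.2, -0.8, 11.7]
finger_gap: -0.1
```

Call:
drive_tool(
  plan=[
    {"tx":0,"ty":0.02,"tz":0,"rx":0,"ry":0,"rz":0,"gripper":1},
    {"tx":0,"ty":0.04,"tz":0,"rx":0,"ry":0,"rz":0,"gripper":1},
    {"tx":0,"ty":0.04,"tz":0,"rx":0,"ry":0,"rz":0,"gripper":1},
  ],
)

```text
t: 3.35
tcp_pos: [453.8, 38.3, 94.1]
tool_rot: [-1.153, -1.291, 1.291]
ft_force: [-2.8, -0.2, 3.2]
finger_gap: -0.1
```

Call:
drive_tool(
  plan=[
    {"tx":0,"ty":0.02,"tz":0,"rx":0,"ry":0,"rz":0,"gripper":1},
    {"tx":0,"ty":0.04,"tz":0,"rx":0,"ry":0,"rz":0,"gripper":1},
    {"tx":0,"ty":0.04,"tz":0,"rx":0,"ry":0,"rz":0,"gripper":1},
  ],
)

```text
t: 3.65
tcp_pos: [454.8, 38.4, 91.7]
tool_rot: [-1.155, -1.292, 1.291]
ft_force: [0.4, 0.1, 0.7]
finger_gap: 0.3
```

Call:
drive_tool(
  plan=[
    {"tx":0,"ty":0.02,"tz":0,"rx":0,"ry":0,"rz":0,"gripper":1},
    {"tx":0,"ty":0.04,"tz":0,"rx":0,"ry":0,"rz":0,"gripper":1},
    {"tx":0,"ty":0.04,"tz":0,"rx":0,"ry":0,"rz":0,"gripper":1},
  ],
)

```text
t: 3.95
tcp_pos: [454.9, 38.4, 90.4]
tool_rot: [-1.154, -1.292, 1.291]
ft_force: [-1.1, -0.4, 6.6]
finger_gap: 0.5
```

Call:
drive_tool(
  plan=[
    {"tx":0,"ty":-0.3,"tz":0,"rx":0,"ry":0,"rz":0,"gripper":1},
    {"tx":0,"ty":-0.7,"tz":0,"rx":0,"ry":0,"rz":0,"gripper":1},
    {"tx":0,"ty":-0.7,"tz":-0.8,"rx":0,"ry":0,"rz":0,"gripper":1},
    {"tx":0,"ty":-0.7,"tz":-1.6,"rx":0,"ry":0,"rz":0,"gripper":1},
    {"tx":0.01,"ty":-0.7,"tz":-2.3,"rx":0,"ry":0,"rz":0,"gripper":1},
    {"tx":0.01,"ty":-0.7,"tz":-2.54,"rx":0,"ry":0,"rz":0,"gripper":1},
    {"tx":0.01,"ty":-0.5,"tz":-2.54,"rx":0,"ry":0,"rz":0,"gripper":1},
    {"tx":0.01,"ty":-0.3,"tz":-2.54,"rx":0,"ry":0,"rz":0,"gripper":1},
    {"tx":0.01,"ty":-0.3,"tz":-2.54,"rx":0,"ry":0,"rz":0,"gripper":1},
  ],
)

```text
t: 4.85
tcp_pos: [577.1, 52.7, 102.4]
tool_rot: [-1.15, -1.287, 1.294]
ft_force: [0.4, 0.3, -0.7]
finger_gap: 0.3
```

```bash
python3 to.py; python3 - <<'E'
from workcell import arm
import cv2,pickle
d={}
for n in('scene','top','wrist'): d[n]=arm.grab_frame(n)
pickle.dump(d,open('f2.pkl','wb'))
im=d['wrist']['pixels'][:,:,::-1][130:380,140:500]
cv2.imwrite('pics/w3.png',cv2.resize(im,None,fx=2.2,fy=2.2,interpolation=cv2.INTER_CUBIC))
from h import *
W=cloud(d['top'])
for x,y in((453.9,38.9),(453.9,70),(507.3,134.6),(527.7,-42.2)):
  dd=np.hypot(W[...,0]-x,W[...,1]-y); m=(dd<6)&(W[...,2]>60);print(x,y,m.sum(),np.nanmedian(W[m][:,2]))
E
```

```text
4.85 [577.1  52.7 102.4] [ 0.4  0.3 -0.7]
[[-0.112 -0.006 -0.994]
 [ 0.994 -0.    -0.112]
 [ 0.    -1.     0.006]]
F [1.00e-03 1.40e-02 2.48e+00]
B [ 0.008 -0.    -0.08 ]
L [1.784 0.007 1.205]
R [-1.775  0.006  1.195]
453.9 38.9 60 547.979005511605
453.9 70 76 575.8676153118869
507.3 134.6 0 nan
527.7 -42.2 26 82.18851816723696
  return np.nanmean(a, axis, out=out, keepdims=keepdims)
```

View pics/w3.png

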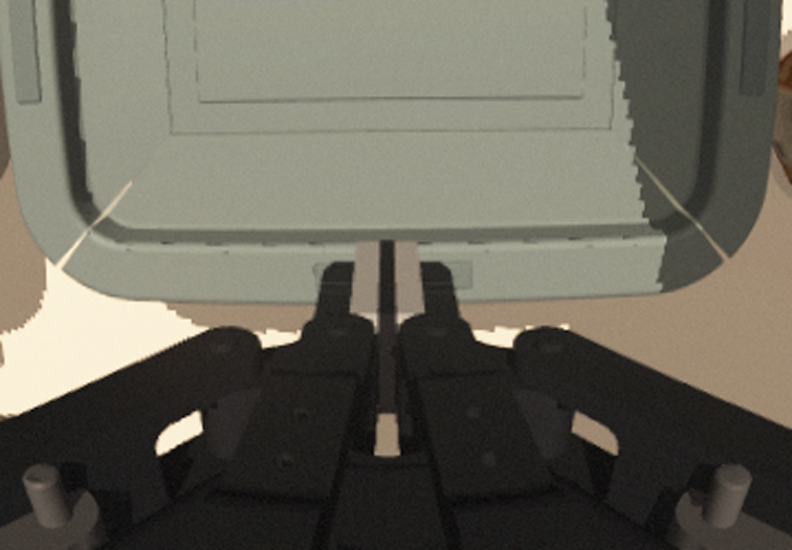

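Call:
drive_tool(
  plan=[
    {"tx":0,"ty":0.02,"tz":0,"rx":0,"ry":0,"rz":0,"gripper":1},
    {"tx":0,"ty":0.06,"tz":0,"rx":0,"ry":0,"rz":0,"gripper":1},
    {"tx":0,"ty":0.1,"tz":0,"rx":0,"ry":0,"rz":0,"gripper":1},
    {"tx":0,"ty":0.12,"tz":0,"rx":0,"ry":0,"rz":0,"gripper":1},
    {"tx":0,"ty":0.14,"tz":0,"rx":0,"ry":0,"rz":0,"gripper":1},
  ],
)

```text
t: 5.5
tcp_pos: [580.7, 53.1, 98.0]
tool_rot: [-1.154, -1.292, 1.291]
ft_force: [-0.2, 0.6, 5.5]
finger_gap: -0.2
```

Call:
drive_tool(
  plan=[
    {"tx":0,"ty":0.02,"tz":0,"rx":0,"ry":0,"rz":0,"gripper":1},
    {"tx":0,"ty":0.04,"tz":0,"rx":0,"ry":0,"rz":0,"gripper":1},
    {"tx":0,"ty":0.06,"tz":0,"rx":0,"ry":0,"rz":0,"gripper":1},
  ],
)

```text
t: 5.8
tcp_pos: [582.2, 53.1, 96.7]
tool_rot: [-1.156, -1.295, 1.289]
ft_force: [-1.4, 0.4, 11.5]
finger_gap: -0.0
```

Call:
drive_tool(
  plan=[
    {"tx":0,"ty":0.02,"tz":0,"rx":0,"ry":0,"rz":0,"gripper":1},
    {"tx":0,"ty":0.04,"tz":0,"rx":0,"ry":0,"rz":0,"gripper":1},
    {"tx":0,"ty":0.04,"tz":0,"rx":0,"ry":0,"rz":0,"gripper":1},
  ],
)

```text
t: 6.1
tcp_pos: [581.4, 53.1, 93.2]
tool_rot: [-1.155, -1.293, 1.291]
ft_force: [1.9, -0.1, 1.9]
finger_gap: -0.1
```

Clicked by the force drop; press on to the glass.

Call:
drive_tool(
  plan=[
    {"tx":0,"ty":0.02,"tz":0,"rx":0,"ry":0,"rz":0,"gripper":1},
    {"tx":0,"ty":0.04,"tz":0,"rx":0,"ry":0,"rz":0,"gripper":1},
    {"tx":0,"ty":0.06,"tz":0,"rx":0,"ry":0,"rz":0,"gripper":1},
    {"tx":0,"ty":0.06,"tz":0,"rx":0,"ry":0,"rz":0,"gripper":1},
  ],
)

```text
t: 6.5
tcp_pos: [579.7, 52.9, 90.3]
tool_rot: [-1.152, -1.29, 1.292]
ft_force: [-2.9, 0.8, 8.9]
finger_gap: 0.3
```

Call:
drive_tool(
  plan=[
    {"tx":0,"ty":-0.3,"tz":0,"rx":0,"ry":0,"rz":0,"gripper":1},
    {"tx":0,"ty":-0.7,"tz":0,"rx":0,"ry":0,"rz":0,"gripper":1},
    {"tx":0.6,"ty":-0.7,"tz":0.4,"rx":0,"ry":0,"rz":0,"gripper":1},
    {"tx":1.2,"ty":-0.7,"tz":0.9,"rx":0,"ry":0,"rz":0,"gripper":1},
    {"tx":1.78,"ty":-0.7,"tz":1.28,"rx":0,"ry":0,"rz":0,"gripper":1},
    {"tx":1.78,"ty":-0.7,"tz":1.28,"rx":0,"ry":0,"rz":0,"gripper":1},
    {"tx":1.78,"ty":-0.5,"tz":1.28,"rx":0,"ry":0,"rz":0,"gripper":1},
    {"tx":1.78,"ty":-0.3,"tz":1.28,"rx":0,"ry":0,"rz":0,"gripper":1},
    {"tx":1.78,"ty":-0.3,"tz":1.28,"rx":0,"ry":0,"rz":0,"gripper":1},
  ],
)

```text
t: 7.4
tcp_pos: [506.2, 132.6, 103.1]
tool_rot: [-1.154, -1.287, 1.293]
ft_force: [0.0, -0.9, 0.6]
finger_gap: 0.0
```

```bash
python3 to.py; python3 - <<'E'
from workcell import arm
import cv2,pickle
d=arm.grab_frame('wrist')
im=d['pixels'][:,:,::-1][130:380,140:500]
cv2.imwrite('pics/w4.png',cv2.resize(im,None,fx=2.2,fy=2.2,interpolation=cv2.INTER_CUBIC))
E
```

```text
7.4 [506.2 132.6 103.1] [ 0.  -0.9  0.6]
[[-0.11  -0.003 -0.994]
 [ 0.994 -0.002 -0.11 ]
 [-0.002 -1.     0.003]]
F [-1.747  0.007  1.246]
B [-1.737e+00 -1.000e-03 -1.315e+00]
L [ 0.038 -0.    -0.026]
R [-3.522  0.006 -0.043]
```

View pics/w4.png

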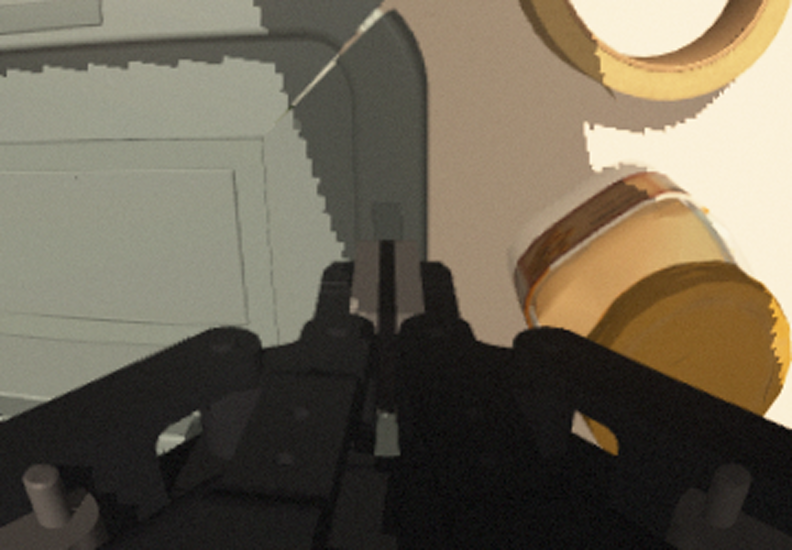

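Call:
drive_tool(
  plan=[
    {"tx":0,"ty":0.06,"tz":0,"rx":0,"ry":0,"rz":0,"gripper":1},
    {"tx":0,"ty":0.1,"tz":0,"rx":0,"ry":0,"rz":0,"gripper":1},
    {"tx":0,"ty":0.12,"tz":0,"rx":0,"ry":0,"rz":0,"gripper":1},
    {"tx":0,"ty":0.14,"tz":0,"rx":0,"ry":0,"rz":0,"gripper":1},
    {"tx":0,"ty":0.16,"tz":0,"rx":0,"ry":0,"rz":0,"gripper":1},
  ],
)

```text
t: 7.95
tcp_pos: [507.1, 134.6, 97.7]
tool_rot: [-1.153, -1.292, 1.291]
ft_force: [-3.9, 0.8, 11.9]
finger_gap: 0.2
```

Call:
drive_tool(
  plan=[
    {"tx":0,"ty":0.02,"tz":0,"rx":0,"ry":0,"rz":0,"gripper":1},
    {"tx":0,"ty":0.04,"tz":0,"rx":0,"ry":0,"rz":0,"gripper":1},
    {"tx":0,"ty":0.04,"tz":0,"rx":0,"ry":0,"rz":0,"gripper":1},
  ],
)

```text
t: 8.25
tcp_pos: [507.1, 135.7, 95.7]
tool_rot: [-1.152, -1.293, 1.29]
ft_force: [-1.6, 1.8, 4.2]
finger_gap: -0.2
```

Call:
drive_tool(
  plan=[
    {"tx":0,"ty":0.02,"tz":0,"rx":0,"ry":0,"rz":0,"gripper":1},
    {"tx":0,"ty":0.04,"tz":0,"rx":0,"ry":0,"rz":0,"gripper":1},
    {"tx":0,"ty":0.04,"tz":0,"rx":0,"ry":0,"rz":0,"gripper":1},
  ],
)

```text
t: 8.55
tcp_pos: [506.8, 133.8, 92.5]
tool_rot: [-1.154, -1.291, 1.292]
ft_force: [-0.6, 0.6, -0.1]
finger_gap: -0.4
```

Call:
drive_tool(
  plan=[
    {"tx":0,"ty":0.02,"tz":0,"rx":0,"ry":0,"rz":0,"gripper":1},
    {"tx":0,"ty":0.04,"tz":0,"rx":0,"ry":0,"rz":0,"gripper":1},
    {"tx":0,"ty":0.06,"tz":0,"rx":0,"ry":0,"rz":0,"gripper":1},
    {"tx":0,"ty":0.06,"tz":0,"rx":0,"ry":0,"rz":0,"gripper":1},
  ],
)

```text
t: 8.95
tcp_pos: [506.8, 133.8, 90.2]
tool_rot: [-1.154, -1.291, 1.292]
ft_force: [-1.2, -0.6, 5.9]
finger_gap: 0.2
```

Call:
drive_tool(
  plan=[
    {"tx":0,"ty":-0.3,"tz":0,"rx":0,"ry":0,"rz":0,"gripper":1},
    {"tx":0,"ty":-0.7,"tz":0,"rx":0,"ry":0,"rz":0,"gripper":1},
    {"tx":-0.8,"ty":-0.7,"tz":0,"rx":0,"ry":0,"rz":0,"gripper":1},
    {"tx":-1.6,"ty":-0.7,"tz":0,"rx":0,"ry":0,"rz":0,"gripper":1},
    {"tx":-2.4,"ty":-0.7,"tz":0,"rx":0,"ry":0,"rz":0,"gripper":1},
    {"tx":-3.2,"ty":-0.7,"tz":0,"rx":0,"ry":0,"rz":0,"gripper":1},
    {"tx":-3.56,"ty":-0.7,"tz":0,"rx":0,"ry":0,"rz":0,"gripper":1},
    {"tx":-3.56,"ty":-0.5,"tz":0,"rx":0,"ry":0,"rz":0,"gripper":1},
    {"tx":-3.56,"ty":-0.3,"tz":0,"rx":0,"ry":0,"rz":0,"gripper":1},
    {"tx":-3.56,"ty":-0.3,"tz":0,"rx":0,"ry":0,"rz":0,"gripper":1},
  ],
)

```text
t: 9.95
tcp_pos: [525.5, -40.6, 103.1]
tool_rot: [-1.149, -1.291, 1.294]
ft_force: [-0.8, 0.6, -0.4]
finger_gap: -0.0
```

```bash
python3 to.py; python3 - <<'E'
from workcell import arm
import cv2,pickle
d=arm.grab_frame('wrist')
im=d['pixels'][:,:,::-1][130:380,140:500]
cv2.imwrite('pics/w5.png',cv2.resize(im,None,fx=2.2,fy=2.2,interpolation=cv2.INTER_CUBIC))
E
```

```text
9.95 [525.5 -40.6 103.1] [-0.8  0.6 -0.4]
[[-0.115 -0.004 -0.993]
 [ 0.993  0.001 -0.115]
 [ 0.001 -1.     0.004]]
F [1.743 0.007 1.24 ]
B [ 1.742 -0.003 -1.32 ]
L [ 3.522  0.004 -0.04 ]
R [-0.037 -0.    -0.04 ]
```

View pics/w5.png

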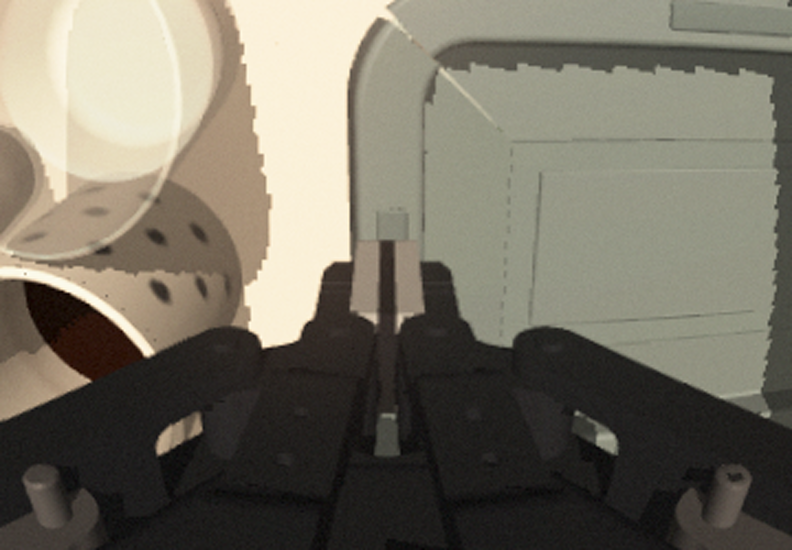

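Call:
drive_tool(
  plan=[
    {"tx":0.02,"ty":0.06,"tz":0,"rx":0,"ry":0,"rz":0,"gripper":1},
    {"tx":0.02,"ty":0.1,"tz":0,"rx":0,"ry":0,"rz":0,"gripper":1},
    {"tx":0.02,"ty":0.12,"tz":0,"rx":0,"ry":0,"rz":0,"gripper":1},
    {"tx":0.02,"ty":0.14,"tz":0,"rx":0,"ry":0,"rz":0,"gripper":1},
    {"tx":0.02,"ty":0.16,"tz":0,"rx":0,"ry":0,"rz":0,"gripper":1},
  ],
)

```text
t: 10.5
tcp_pos: [527.1, -41.9, 97.7]
tool_rot: [-1.154, -1.292, 1.291]
ft_force: [-3.4, -0.9, 10.1]
finger_gap: -0.1
```

Call:
drive_tool(
  plan=[
    {"tx":0,"ty":0.02,"tz":0,"rx":0,"ry":0,"rz":0,"gripper":1},
    {"tx":0,"ty":0.04,"tz":0,"rx":0,"ry":0,"rz":0,"gripper":1},
    {"tx":0,"ty":0.04,"tz":0,"rx":0,"ry":0,"rz":0,"gripper":1},
  ],
)

```text
t: 10.8
tcp_pos: [527.4, -42.9, 95.8]
tool_rot: [-1.156, -1.292, 1.291]
ft_force: [-1.4, -2.2, 6.7]
finger_gap: 0.3
```

Call:
drive_tool(
  plan=[
    {"tx":0,"ty":0.02,"tz":0,"rx":0,"ry":0,"rz":0,"gripper":1},
    {"tx":0,"ty":0.04,"tz":0,"rx":0,"ry":0,"rz":0,"gripper":1},
    {"tx":0,"ty":0.04,"tz":0,"rx":0,"ry":0,"rz":0,"gripper":1},
  ],
)

```text
t: 11.1
tcp_pos: [526.7, -41.5, 92.7]
tool_rot: [-1.154, -1.292, 1.291]
ft_force: [0.2, 0.6, 0.3]
finger_gap: 0.0
```

Call:
drive_tool(
  plan=[
    {"tx":0,"ty":0.02,"tz":0,"rx":0,"ry":0,"rz":0,"gripper":1},
    {"tx":0,"ty":0.04,"tz":0,"rx":0,"ry":0,"rz":0,"gripper":1},
    {"tx":0,"ty":0.06,"tz":0,"rx":0,"ry":0,"rz":0,"gripper":1},
    {"tx":0,"ty":0.06,"tz":0,"rx":0,"ry":0,"rz":0,"gripper":1},
  ],
)

```text
t: 11.5
tcp_pos: [526.5, -41.1, 90.1]
tool_rot: [-1.152, -1.292, 1.291]
ft_force: [-2.0, 0.6, 4.8]
finger_gap: 0.2
```

Call:
drive_tool(
  plan=[
    {"tx":0,"ty":-0.5,"tz":0,"rx":0,"ry":0,"rz":0,"gripper":1},
    {"tx":0,"ty":-1.3,"tz":0,"rx":0,"ry":0,"rz":0,"gripper":1},
    {"tx":0,"ty":-2.2,"tz":0.3,"rx":0,"ry":0,"rz":0,"gripper":1},
    {"tx":0,"ty":-2.9,"tz":0.9,"rx":0,"ry":0,"rz":0,"gripper":1},
    {"tx":-0.8,"ty":-3.4,"tz":1.5,"rx":0,"ry":0,"rz":0,"gripper":1},
    {"tx":-1.7,"ty":-3.4,"tz":1.8,"rx":0,"ry":0,"rz":0,"gripper":1},
    {"tx":-2.6,"ty":-3.4,"tz":1.8,"rx":0,"ry":0,"rz":0,"gripper":1},
    {"tx":-3.4,"ty":-3.4,"tz":1.8,"rx":0,"ry":0,"rz":0,"gripper":1},
    {"tx":-3.4,"ty":-3.4,"tz":1.8,"rx":0,"ry":0,"rz":0,"gripper":1},
  ],
)

```text
t: 12.4
tcp_pos: [455.1, -226.9, 260.3]
tool_rot: [-1.163, -1.283, 1.288]
ft_force: [-0.6, -0.4, -0.2]
finger_gap: -0.1
```

```bash
python3 - <<'E'
from workcell import arm
import pickle
from h import *
s=arm.sense();print(s['t'],s['tcp_pos'],s['ft_force'])
d={n:arm.grab_frame(n) for n in('scene','top')}
d0=pickle.load(open('f0.pkl','rb'))
for n in d:
  cv2.imwrite(f'pics/{n}9.png',d[n]['pixels'][:,:,::-1])
  for nm,g in(('before',d0),('now',d)):
    W=cloud(g[n]);o=[]
    for x,y in((453.9,38.9),(581.1,53.5),(507.3,134.6),(527.7,-42.2),(517.5,46.2)):
      m=(np.hypot(W[...,0]-x,W[...,1]-y)<6)&(W[...,2]>40)&(W[...,2]<110);o.append((int(m.sum()),np.round(np.median(W[m][:,2]),1) if m.any() else None))
    print(n,nm,o)
E
```

```text
12.4 [ 455.13720812 -226.85369117  260.3427378 ] [-0.58220795 -0.37118675 -0.2445009 ]
scene before [(28, np.float64(80.3)), (17, np.float64(81.0)), (15, np.float64(81.1)), (29, np.float64(80.1)), (15, np.float64(68.8))]
scene now [(27, np.float64(72.6)), (18, np.float64(73.2)), (14, np.float64(73.5)), (18, np.float64(73.3)), (18, np.float64(61.8))]
top before [(25, np.float64(80.8)), (24, np.float64(80.9)), (26, np.float64(80.7)), (26, np.float64(81.4)), (24, np.float64(68.6))]
top now [(23, np.float64(73.7)), (25, np.float64(73.7)), (23, np.float64(73.6)), (23, np.float64(72.6)), (24, np.float64(61.7))]
```

View pics/top9.png

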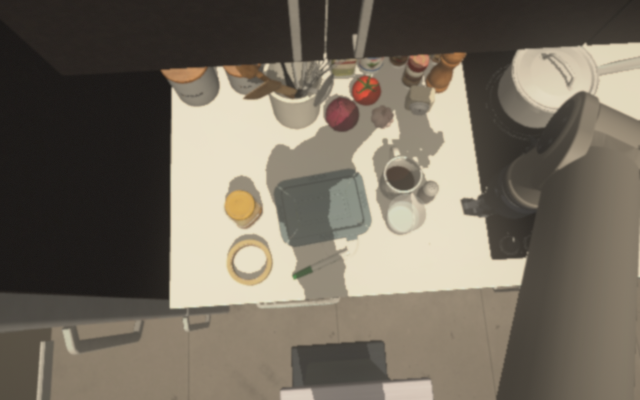

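View pics/scene9.png

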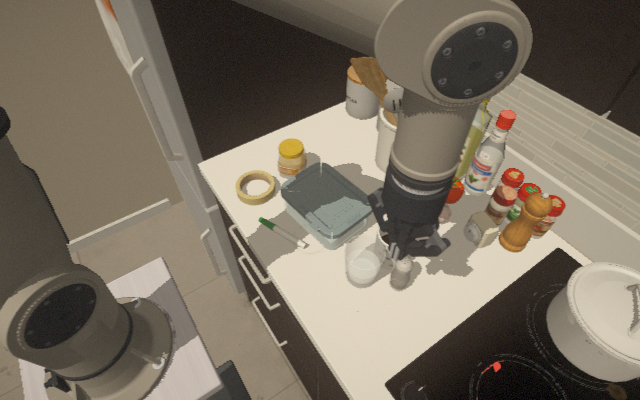

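```bash
python3 -c "
from workcell import arm
print(max(abs(arm.sense()['dq'])),arm.sense()['t']); print(arm.job_done())"
```

```text
0.03726655056936267 12.5
the job is handed in; nothing more can be done
None
```

All four rim sections are clicked shut. I pressed the middle of the front, back, left and right sections in turn with the closed fingertips. Each time the force rose to about 10–12 N and fell away at the click. I then pressed lightly until the section rested on the glass.

- **Depth check:** In both fixed cameras the four rim middles went from about 80–81 mm to about 73 mm. The panel went from about 69 mm to 62 mm. That panel reading is about 2 mm above the stated heights both before and after, which is within the camera calibration.
- **Surroundings:** By eye in the last pictures, the box, tumbler, tape, mug, honey jar, salt shaker and marker stand where they did at the start.
- **Hand-in:** I handed in at 12.5 s with the arm clear, and no check failed.

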